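# Level the finishing table with its jack screw and hold the level down

## Task

Get the small hinged finishing table level before a board is coated on it: lay the spirit level lengthwise on the middle of the table top, running from the hinge to the jack-screw knob, and let go of it so that it can read. Then turn the knob until the bubble settles well between the two lines, and finally press down on top of the level with the fingers, a steady push of about 10 newtons, with the bubble still centred. Finish while still pressing, so that a colleague can nip up the lock nut; leave the screw jar, the tin and the small board alone.

Things in the scene. Friction and masses are not known exactly. Their poses are not given: they have to be found in the camera images.
- level: loose spirit level, an aluminium bar 200 long (its x) x 26 wide (y) x 42 high (z), grey end caps, about 0.4 kg, standing on its long lower edge; origin at the centre of its underside. Gripped across the 26 mm width. The yellow-green vial lies flush in the middle 50 mm of the upper edge and is seen from above; all of the upper edge may be pressed on
- level_top (a point): centre of the level's upper edge, 42 mm above its origin; same axes as the level
- bubble (a joint): where the pale bubble stands in the level's vial, in m along the level's own x (0 = centred, +/-0.0125 = hard against an end). The bubble is 16 mm long and runs to the higher end; two black lines stand 10.5 mm either side of the middle: it clears both when within 2.5 mm. It moves 1 mm per 0.001 rad of tilt and settles in about 1.5 s
- top_middle (a point): centre of the upper face of the plywood table top, 260 long (x) x 150 wide (y) x 15 thick, face about 58 mm above the bench; x points from the hinge to the knob end (along the slope), y across, z up. The table's base is screwed to the bench; at the start the knob end is up to 4 mm too low
- knob_grip (a point): middle of the round black fluted knob, 42 mm in diameter, 26 high, upright axis: on the axis, halfway up, 103 mm above the bench, 158 mm beyond the middle of the top. x and y turn with the knob. Clockwise from above raises the knob end and moves the bubble towards the knob, about 3.4 mm per rad; it stays where left (0.08 Nm friction). At the start it is 1.9 to 3.8 rad clockwise short of level
- table_top: the tilting plywood top itself; origin on its hinge axis, 122 mm from the middle of the top and 36 mm above the bench; same axes as top_middle
- screw_jar: bystander: glass screw jar with a red lid, 66 mm in diameter, 86 high; origin at the centre of its underside
- wax: bystander: low round tin, 69 mm in diameter, 36 high; origin at the centre of its underside
- small_board: bystander: small wooden board 75 x 100 x 22; origin at the centre of its underside

How it is judged:
By the outcome, as a careful person would: the job done as asked, in the order asked, and still so for the second after the job is handed in, while the arm keeps its last pose, push and grip.
It also fails if it takes over 72 s, if anything falls off the work surface, if the arm or the gripper's body presses on something with over 40 N, if the wrist force passes 120 N, or if a joint passes its speed limit or range.

## Robot

A 6-joint arm with a two-finger parallel gripper is mounted at the origin on a cart in front of the work surface, level with it; the furniture and walls round the work are solid. World frame = base frame: x ahead of the robot, y to its left, z up, the work surface at z = 0. Lengths are in m, angles in rad, forces in N, time in s.
With the tool pointing down it reaches from about 0.275 to 0.875 m from the base axis. Payload 12.5 kg.
Tool frame: the origin (TCP) lies on the centre line of the jaws, within the pads' length; the fingertips stand 19 mm ahead of it and the grasp point (between the pads) is the TCP (robot.tip_reach is the distance from the TCP to the fingertips, in m); x points along the fingers, y is the direction in which the jaws open and shut, and the axes are right-handed (so a half turn about x gives the same grasp; the last joint's range is limited). The gripper opens to 85 mm and grips with 20 to 120 N. Pads are 22 mm wide; open, the fingers measure 114 mm over their backs; the gripper's body (76 mm by 85 mm) begins 54 mm behind the grasp point. The pads swing forward as they close: fully open they stand 13 mm farther back than shut.
Start: joints at [-1.265, 0.351, 1.652, -0, 1.139, -0.085], TCP at [0.21, -0.509, 0.25] pointing down, gripper open.
Joint ranges: [-2.75, 2.75], [-0.79, 2.1], [0.01, 2.65], [-1.57, 4.71], [0.07, 3.14], [-2.87, 2.87]. Speed limits (rad/s): [2.22, 2.22, 2.79, 3.14, 3.14, 3.14].

## Interface

Orientations are given as a rotation vector (axis times angle).
In Python, from rig import robot gives the robot as it stands.
- The arm moves only by the tool play_rows, never from a script. Its arguments are lists of equal length, an entry for each row: "delta_pos": the shift along the tool's x, y, z in m, a list of three; "twist": the turn about the tool's x in degrees. A call has 1 to 8 rows; each row is the pose to reach, as a shift and turn from the pose commanded when the call began, along the tool's axes at that moment; what a row does not reach only later rows make up. A row lasts 1/12 s, in which the tool goes at most 41.7 mm and 7.16 degrees, less where a joint would pass 70% of its speed; a pose out of reach is approached as far as the arm can. A call with a gripper value outside its range is refused whole. "grip" is the closure in counts, from 0 (fully open) to 255 (shut), set as the call begins (left out, the last holds). The fingers move at their own pace and stop on an object; "force" is the grip in N (left out, the last holds). Time passes only in rows, so rows that repeat a pose let the fingers close. It gives the time, the measured TCP pose, the force and the opening at its end, in the units of the state.
- robot.sense(): the state, without advancing time (a new reading comes with each control period).
- robot.snapshot(name): name is "scene" or "top"; returns a dict with "color" (384x512x3 uint8, red, green, blue), "fx", "fy", "cx", "cy" (pixels), "world_to_cam" (4x4, takes a point from world to camera coordinates). Camera axes: x right, y up, looking along -z (the intrinsics and any distortion apply to the point x, -y, -z); pixel columns grow to the right and rows downward; lengths in m; the calibration is good to about 2 mm. A picture is of the moment at which its call begins. There is no depth.
- robot.close_job(): hands the job in, once; it reports no verdict.
Trained networks look in a picture, given as the dict that the camera call returned (one of the last four; its "shot" number tells which), for a name from the list of things; names that differ only in an ending like _2 or _b are one class to them, and where a whole thing is asked for, a point or a joint stands for the part that bears it (a point fixed in the world has none). Each returns a list of dicts, best first, with "confidence" (0 to 1); they miss things now and then, are a little off and sometimes report something else, mostly with a low value. They report only what shows in the picture. A call takes as long as a camera call.
- robot.search_frame(thing, picture): "bbox" ([left, top, right, bottom] as shares, 0 to 1, of the picture: columns of its width, rows of its height, round what is visible of it).
The state is a dict: "t": time; "joint_positions": joint angles; "qvel": joint speeds; "joint_torque": joint torques, N m; "eef_pos": TCP position; "tcp_rot": TCP orientation; "force": force on the tool from outside, world axes, zero at the start; "ft_torque": the same for the moment, N m; "opening": finger opening in m.
Only numpy, scipy, OpenCV 4.12 (cv2) and the standard library are available. Lean on these libraries where they do the work, as an engineer would, in place of code of your own. Each camera call takes 0.05 s, during which the arm holds its last target.

## Working session

There is one attempt and no reset: what is moved stays moved. The work goes in short steps, Python scripts to look and compute and a tool call to move; the robot and the scene stay as the last step left them, time stands still between calls to the robot, and variables do not carry over. Pictures are saved under pics/ and viewed, and the job is handed in when it is done.

Besides the shell and the picture viewer there is one more tool, called after "Call:" as name(argument=value, ...) on one line, values as JSON. play_rows: Moves the arm, as the interface text tells. Its arguments: {"type":"object","properties":{"delta_pos":{"type":"array"},"twist":{"type":"array"},"grip":{"type":"number"},"force":{"type":"number"}},"required":["delta_pos","twist"]}

```bash
ls; mkdir -p pics; python3 - <<'E'
from rig import robot
import cv2,numpy as np,json
print(robot.sense())
for n in("scene","top"):
    p=robot.snapshot(n)
    cv2.imwrite(f"pics/{n}0.png",p["color"][:,:,::-1])
    print(n,p["fx"],p["fy"],p["cx"],p["cy"],p["shot"],[k for k in p]); print(np.round(p["world_to_cam"],4).tolist())
    h,w=p["color"].shape[:2]
    for t in("level","knob_grip","table_top","screw_jar","wax","small_board","bubble"):
        r=robot.search_frame(t,p)
        print(t,[(np.round(np.array(d["bbox"])*[w,h,w,h],1).tolist(),round(d["confidence"],2)) for d in r[:2]])
E
```

```text
pics
{'t': 0.0, 'joint_positions': array([-1.26458069e+00,  3.51238265e-01,  1.65242508e+00,  3.96811544e-05,
        1.13908726e+00, -8.46195098e-02]), 'qvel': array([-0.00120209,  0.00019687,  0.00153258, -0.00156878,  0.00062449,
       -0.00058773]), 'joint_torque': array([ 1.66629507e-03, -5.06105053e+01, -2.91402394e+01, -1.45869467e-05,
        4.49516316e-03,  1.78320215e-05]), 'eef_pos': array([ 0.20945801, -0.50822408,  0.24975692]), 'tcp_rot': array([ 2.00746297,  0.39854768, -2.00765171]), 'force': array([ 0.71658148,  0.2388922 , -0.30301716]), 'ft_torque': array([-0.04839016,  0.00186241,  0.04108074]), 'opening': 0.08535060129448427}
scene 393.03064053755264 393.03064053755264 249.8222053804205 196.46364446098033 1 ['color', 'fx', 'fy', 'cx', 'cy', 'world_to_cam', 'shot']
[[-0.8739, -0.4858, -0.018, 0.4472], [0.1786, -0.3552, 0.9176, -0.2323], [-0.4521, 0.7986, 0.3972, -0.9687], [0.0, 0.0, 0.0, 1.0]]
level []
knob_grip [([251.2, 200.7, 262.5, 236.2], 0.79)]
table_top []
screw_jar [([161.7, 251.3, 191.7, 291.7], 0.9)]
wax [([286.8, 178.7, 304.5, 190.9], 0.67)]
small_board [([140.5, 247.4, 177.5, 273.8], 0.72)]
bubble []
top 489.2396537696152 489.2396537696152 250.53805409791718 184.50923740555893 2 ['color', 'fx', 'fy', 'cx', 'cy', 'world_to_cam', 'shot']
[[0.0204, -0.9998, -0.0079, -0.1016], [0.9851, 0.0188, 0.1708, -0.5914], [-0.1706, -0.0112, 0.9853, -1.2647], [0.0, 0.0, 0.0, 1.0]]
level [([278.1, 219.2, 346.5, 259.6], 0.88)]
knob_grip [([214.3, 211.0, 232.7, 225.1], 0.54)]
table_top [([221.0, 149.4, 338.2, 243.1], 0.83)]
screw_jar [([97.7, 178.2, 134.3, 204.7], 0.89)]
wax [([373.5, 189.0, 404.0, 211.3], 0.62), ([124.0, 140.9, 167.9, 174.1], 0.44)]
small_board [([126.5, 143.2, 166.9, 172.2], 0.63), ([97.2, 176.4, 134.4, 203.1], 0.29)]
bubble []
```

```bash
python3 - <<'E'
import cv2
for n in("scene","top"):
    a=cv2.imread(f"pics/{n}0.png")
    if n=="scene": c=a[120:320,100:380]
    else: c=a[110:290,80:420]
    cv2.imwrite(f"pics/{n}0c.png",cv2.resize(c,None,fx=2.3 if n=="top" else 2.8,fy=2.3 if n=="top" else 2.8,interpolation=cv2.INTER_CUBIC))
E
```

```text
(no output)
```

View pics/scene0.png

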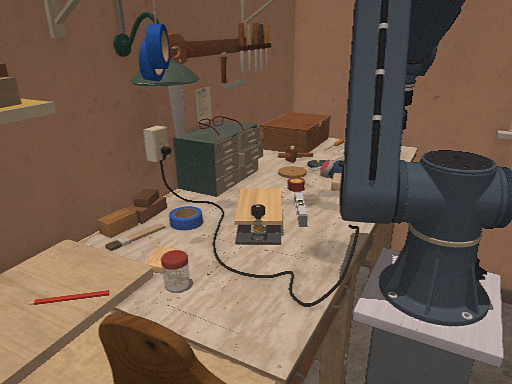

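View pics/top0.png

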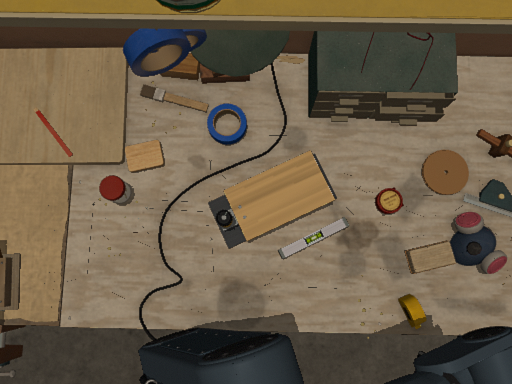

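```bash
ls pics
```

```text
scene0.png
scene0c.png
top0.png
top0c.png
```

View pics/top0c.png

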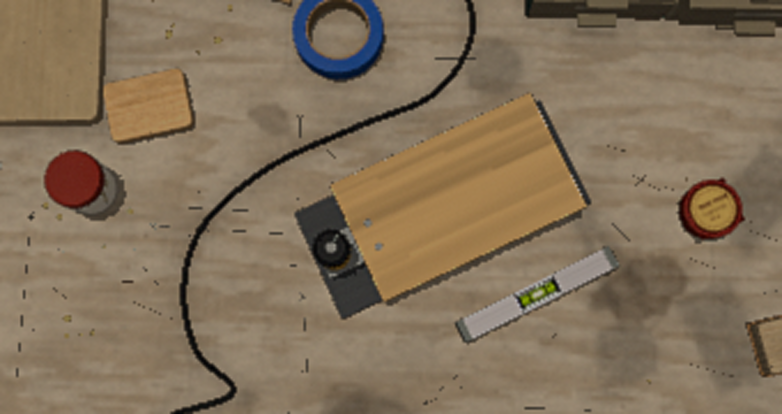

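View pics/scene0c.png

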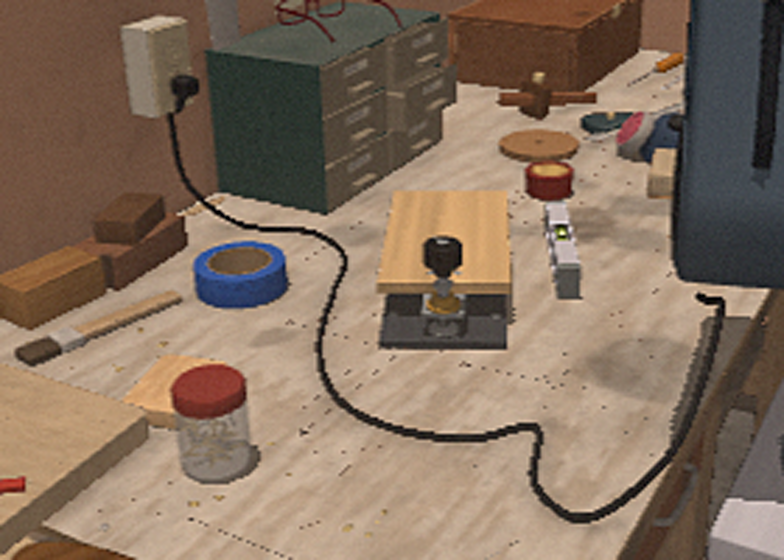

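```bash
cat > h.py <<'E'
import numpy as np,cv2
def ray(p,u,v):
    M=np.array(p["world_to_cam"]);R=M[:3,:3];t=M[:3,3]
    d=np.array([(u-p["cx"])/p["fx"],-(v-p["cy"])/p["fy"],-1.0])
    return -R.T@t,R.T@d
def at(p,u,v,z):
    c,d=ray(p,u,v);return c+d*(z-c[2])/d[2]
def proj(p,X):
    M=np.array(p["world_to_cam"]);c=M[:3,:3]@np.array(X)+M[:3,3]
    return np.array([p["cx"]+p["fx"]*c[0]/-c[2],p["cy"]-p["fy"]*c[1]/-c[2]])
E
python3 - <<'E'
from h import *
from rig import robot
for n,box in(("top",(270,210,355,265)),("top",(205,145,345,255)),("scene",(225,170,320,255))):
    p=robot.snapshot(n);a=p["color"][:,:,::-1]
    x0,y0,x1,y1=box;s=int(780/(x1-x0));
    c=cv2.resize(a[y0:y1,x0:x1],None,fx=s,fy=s,interpolation=cv2.INTER_CUBIC)
    for g in range(x0,x1,10):cv2.putText(c,str(g),((g-x0)*s,10),0,.35,(255,0,0));cv2.line(c,((g-x0)*s,12),((g-x0)*s,18),(255,0,0))
    for g in range(y0,y1,10):cv2.putText(c,str(g),(0,(g-y0)*s),0,.35,(255,0,0))
    cv2.imwrite(f"pics/z_{n}_{x0}.png",c[:600])
E
ls pics
```

```text
scene0.png
scene0c.png
top0.png
top0c.png
z_scene_225.png
z_top_205.png
z_top_270.png
```

View pics/z_top_270.png

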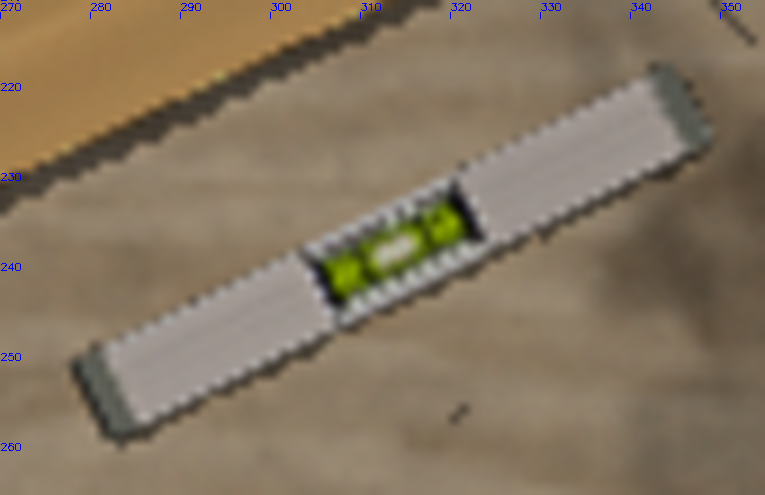

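View pics/z_top_205.png

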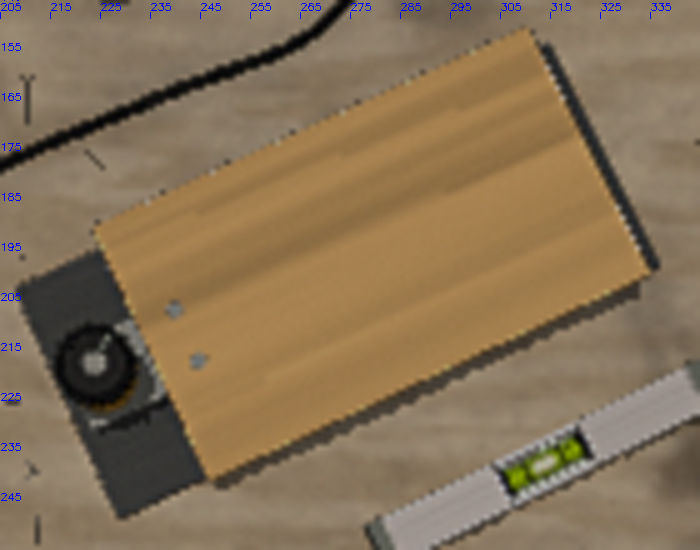

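View pics/z_scene_225.png

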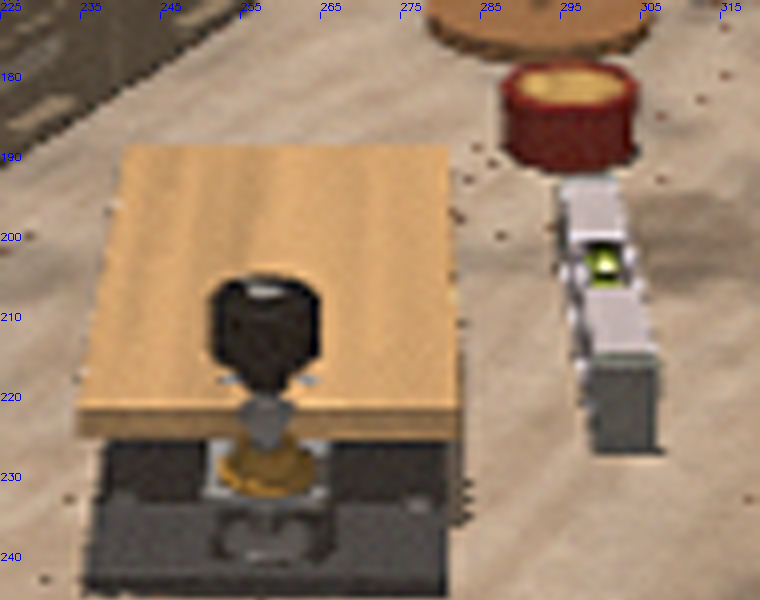

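```bash
python3 - <<'E'
from h import *
from rig import robot
p=robot.snapshot("top");q=robot.snapshot("scene")
def px(L,s,x0,y0):return [((x+.5)/s-.5+x0,(y+.5)/s-.5+y0) for x,y in L]
zs=[.056,.06,.06,.056]
T=np.array([at(p,u,v,z) for (u,v),z in zip(px([(95,228),(530,30),(655,268),(208,483)],5,205,145),zs)])
L=np.array([at(p,u,v,.042) for u,v in px([(72,365),(655,62),(712,135),(120,442)],9,270,210)])
print(T.round(4),T.mean(0).round(4),[np.linalg.norm(T[i]-T[i-1]).round(4) for i in range(4)])
for a,b in((1,0),(2,3)):
    d=T[a]-T[b];print(np.degrees(np.arctan2(-d[1],-d[0])))
print(L.round(4),L.mean(0).round(4),[np.linalg.norm(L[i]-L[i-1]).round(4) for i in range(4)])
for a,b in((1,0),(2,3)):
    d=L[a]-L[b];print(np.degrees(np.arctan2(-d[1],-d[0])))
k=px([(95,363)],5,205,145)[0];K=at(p,*k,.116);print("knob",K)
ks=px([(265,285)],8,225,170)[0];print("knob scene",at(q,*ks,.116))
c=T.mean(0);d=(K-c)[:2];print(np.linalg.norm(d),np.degrees(np.arctan2(d[1],d[0])))
print("scene table",[at(q,*u,z).round(4).tolist() for u,z in zip(px([(122,145),(450,145),(460,410),(75,410)],8,225,170),[.06,.06,.056,.056])])
from scipy.spatial.transform import Rotation as Ro
print(Ro.from_rotvec(robot.sense()["tcp_rot"]).as_matrix().round(3))
E
```

```text
[[ 0.5755 -0.0183  0.056 ]
 [ 0.6876 -0.2502  0.06  ]
 [ 0.5591 -0.3164  0.06  ]
 [ 0.4411 -0.0817  0.056 ]] [ 0.5658 -0.1667  0.058 ] [np.float64(0.1486), np.float64(0.2575), np.float64(0.1445), np.float64(0.2627)]
115.790213950432
116.68455296345307
[[ 0.4201 -0.1649  0.042 ]
 [ 0.5128 -0.3368  0.042 ]
 [ 0.4915 -0.3534  0.042 ]
 [ 0.3981 -0.1791  0.042 ]] [ 0.4556 -0.2586  0.042 ] [np.float64(0.0263), np.float64(0.1954), np.float64(0.027), np.float64(0.1977)]
118.3221589735474
118.18876746484436
knob [ 0.49689918 -0.02442412  0.116     ]
knob scene [ 0.49919197 -0.02991535  0.116     ]
0.15805450028800608 115.85216664712796
scene table [[0.6884, -0.2439, 0.06], [0.5534, -0.3113, 0.06], [0.4403, -0.0772, 0.056], [0.5722, -0.0099, 0.056]]
[[ 0.     0.381 -0.925]
 [ 0.    -0.925 -0.381]
 [-1.    -0.    -0.   ]]
```

```bash
cat >> h.py <<'E'
def go(x,y,z,jaw):
    from rig import robot
    from scipy.spatial.transform import Rotation as Ro
    s=robot.sense();R=Ro.from_rotvec(s["tcp_rot"]).as_matrix()
    d=R.T@(np.array([x,y,z])-s["eef_pos"])
    ja=np.degrees(np.arctan2(R[1,1],R[0,1]))
    print("t",round(s["t"],2),"pos",s["eef_pos"].round(4),"jaw",ja.round(1),"j",s["joint_positions"].round(2),"delta",d.round(4),"twist",round(ja-jaw,2),"F",s["force"].round(1),"op",round(s["opening"],4))
E
python3 -c "
from h import *
go(.4556,-.2586,.15,28.2)"
```

```text
t 1.05 pos [ 0.2095 -0.5085  0.2503] jaw -67.6 j [-1.26  0.35  1.65  0.    1.14 -0.08] delta [ 0.1003 -0.1373 -0.3227] twist -95.81 F [-0.6  0.5  0.9] op 0.0854
```

Call:
play_rows(delta_pos=[[0.0,-0.017,-0.04],[0.01,-0.034,-0.08],[0.025,-0.05,-0.118],[0.035,-0.067,-0.157],[0.045,-0.083,-0.195],[0.055,-0.1,-0.235],[0.065,-0.117,-0.275],[0.08,-0.137,-0.3227]], twist=[-7,-14,-21,-28,-35,-42,-49,-56], grip=75, force=40)

```text
t: 1.72
eef_pos: [0.4382, -0.2763, 0.1777]
tcp_rot: [1.353, 1.109, -1.352]
force: [0.2, -1.4, 0.0]
opening: 0.0605
```

```bash
python3 -c "
from h import *
go(.4556,-.2586,.13,28.2)"
```

```text
t 1.72 pos [ 0.4382 -0.2763  0.1777] jaw -11.3 j [-0.65  0.38  1.81  0.    0.95 -0.46] delta [ 0.0477  0.0135 -0.0207] twist -39.47 F [ 0.2 -1.4  0. ] op 0.0605
```

Call:
play_rows(delta_pos=[[0.008,0.003,-0.003],[0.016,0.003,-0.003],[0.024,0.003,-0.003],[0.04,0.003,-0.003],[0.04,0.003,-0.003],[0.04,0.003,-0.003],[0.04,0.003,-0.003],[0.04,0.003,-0.003]], twist=[-7,-14,-21,-28,-35,-39.7,-39.7,-39.7])

```text
t: 2.38
eef_pos: [0.4406, -0.2756, 0.1377]
tcp_rot: [0.843, 1.401, -0.843]
force: [-1.3, 0.1, -1.7]
opening: 0.0606
```

```bash
python3 - <<'E'
from h import *
from rig import robot
go(.4556,-.2586,.03,28.2)
for n in("scene","top"):
    p=robot.snapshot(n);a=p["color"][:,:,::-1]
    x0,y0,x1,y1=(240,150,360,250) if n=="scene" else (260,190,370,280)
    cv2.imwrite(f"pics/a_{n}.png",cv2.resize(a[y0:y1,x0:x1],None,fx=6,fy=6,interpolation=cv2.INTER_CUBIC))
E
```

```text
t 2.38 pos [ 0.4406 -0.2756  0.1377] jaw 27.9 j [-0.65  0.45  1.83  0.    0.87 -1.14] delta [ 0.1077  0.0212 -0.008 ] twist -0.27 F [-1.3  0.1 -1.7] op 0.0606
```

View pics/a_scene.png

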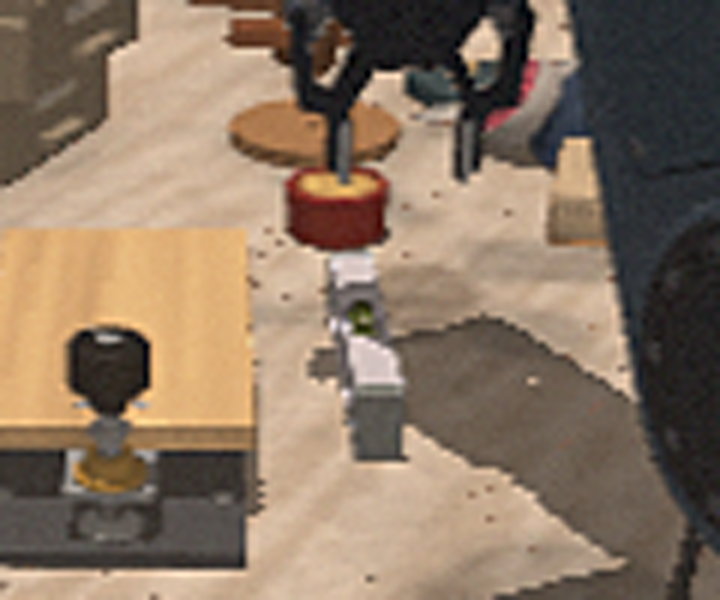

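Call:
play_rows(delta_pos=[[0.01,0.0212,-0.008],[0.03,0.0212,-0.008],[0.05,0.0212,-0.008],[0.065,0.0212,-0.008],[0.065,0.0212,-0.008]], twist=[-0.3,-0.3,-0.3,-0.3,-0.3])

```text
t: 2.9
eef_pos: [0.4543, -0.2576, 0.0704]
tcp_rot: [0.839, 1.407, -0.839]
force: [0.1, -0.1, -0.2]
opening: 0.0599
```

```bash
python3 - <<'E'
from h import *
from rig import robot
go(.4556,-.2586,.03,28.2)
for n in("scene","top"):
    p=robot.snapshot(n);a=p["color"][:,:,::-1]
    x0,y0,x1,y1=(240,150,360,250) if n=="scene" else (260,190,370,280)
    cv2.imwrite(f"pics/b_{n}.png",cv2.resize(a[y0:y1,x0:x1],None,fx=6,fy=6,interpolation=cv2.INTER_CUBIC))
E
```

```text
t 2.9 pos [ 0.4543 -0.2576  0.0704] jaw 28.3 j [-0.6   0.56  1.85  0.    0.73 -1.1 ] delta [0.0404 0.0008 0.0017] twist 0.09 F [ 0.1 -0.1 -0.2] op 0.0599
```

View pics/b_scene.png

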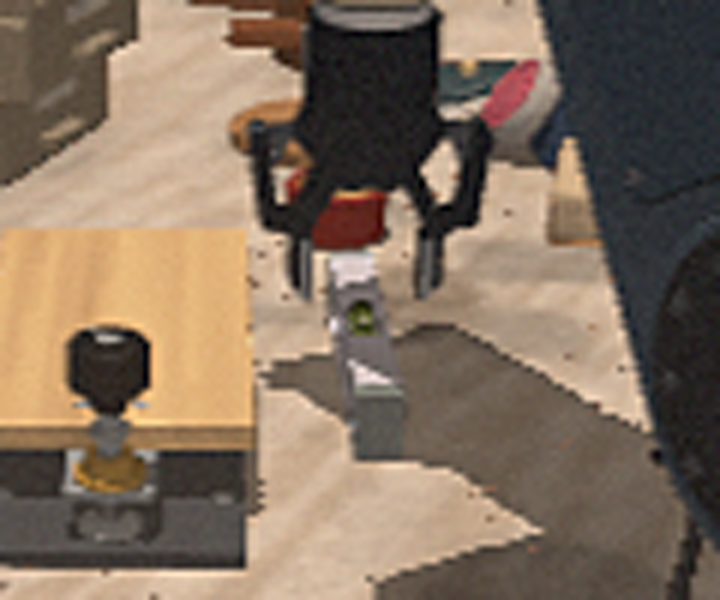

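View pics/b_top.png

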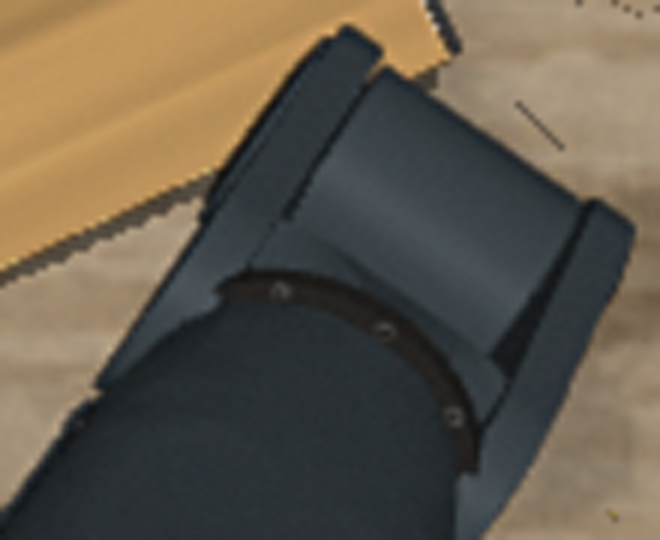

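Call:
play_rows(delta_pos=[[0.02,0.001,0.001],[0.04,0.001,0.001],[0.04,0.001,0.001]], twist=[0,0,0])

```text
t: 3.25
eef_pos: [0.4561, -0.2584, 0.0314]
tcp_rot: [0.838, 1.406, -0.838]
force: [-1.3, 0.0, -0.2]
opening: 0.0605
```

Call:
play_rows(delta_pos=[[0,0,0],[0,0,0],[0,0,0],[0,0,0],[0,0,0],[0,0,0]], twist=[0,0,0,0,0,0], grip=255, force=40)

```text
t: 3.75
eef_pos: [0.4573, -0.2595, 0.0343]
tcp_rot: [0.837, 1.401, -0.837]
force: [-2.7, -0.8, 6.3]
opening: 0.0254
```

Call:
play_rows(delta_pos=[[-0.02,0,0],[-0.05,0,0],[-0.09,0,0],[-0.11,0,0],[-0.11,0,0]], twist=[0,0,0,0,0])

```text
t: 4.17
eef_pos: [0.4585, -0.26, 0.1477]
tcp_rot: [0.836, 1.395, -0.836]
force: [1.1, -0.8, -4.0]
opening: 0.0256
```

```bash
python3 - <<'E'
from h import *
from rig import robot
go(.5658,-.1667,.14,26.0)
for n in("scene","top"):
    p=robot.snapshot(n);a=p["color"][:,:,::-1]
    x0,y0,x1,y1=(240,150,360,250) if n=="scene" else (260,190,370,280)
    cv2.imwrite(f"pics/c_{n}.png",cv2.resize(a[y0:y1,x0:x1],None,fx=6,fy=6,interpolation=cv2.INTER_CUBIC))
E
```

```text
t 4.17 pos [ 0.4585 -0.26    0.1477] jaw 28.4 j [-0.6   0.44  1.81  0.    0.89 -1.1 ] delta [ 0.008   0.1387 -0.0312] twist 2.39 F [ 1.1 -0.8 -4. ] op 0.0256
```

View pics/c_scene.png

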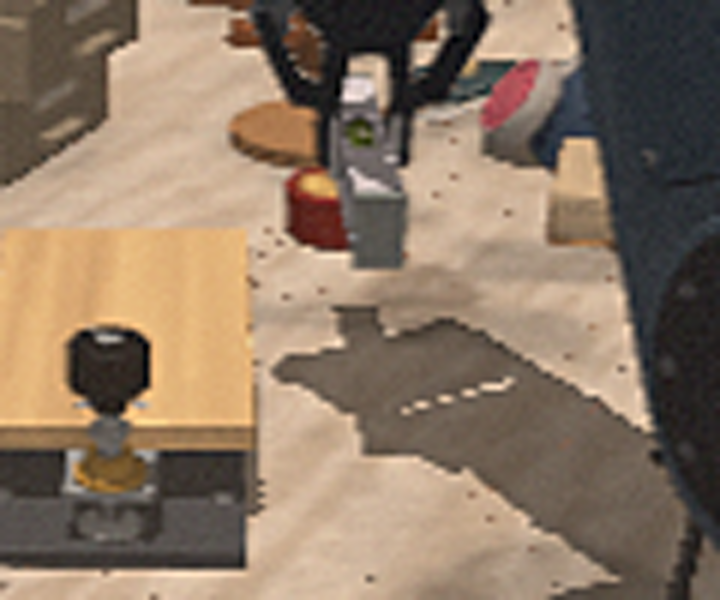

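View pics/c_top.png

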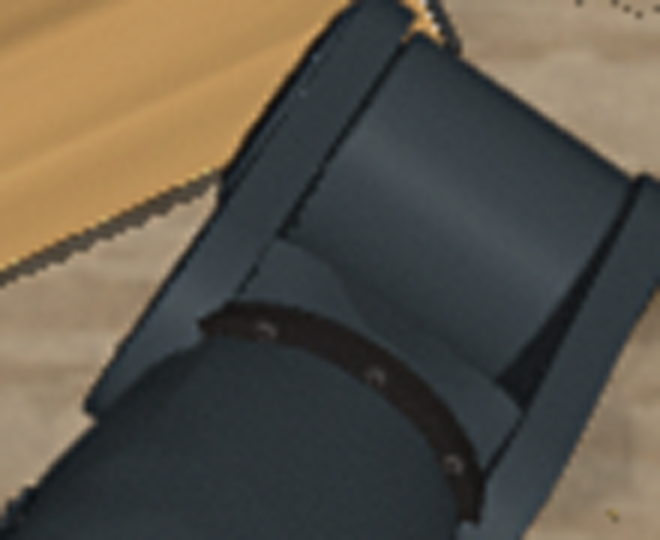

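Call:
play_rows(delta_pos=[[0,0.025,-0.005],[0,0.06,-0.013],[0,0.095,-0.02],[0,0.12,-0.027],[0,0.1387,-0.0312],[0,0.1387,-0.0312],[0,0.1387,-0.0312],[0,0.1387,-0.0312]], twist=[0,0,0,1,2,2.4,2.4,2.4])

```text
t: 4.93
eef_pos: [0.5628, -0.1654, 0.141]
tcp_rot: [0.868, 1.393, -0.87]
force: [-0.3, 0.3, -5.2]
opening: 0.0252
```

```bash
python3 - <<'E'
from h import *
from rig import robot
print(robot.tip_reach)
go(.5658,-.1667,.092,26.0)
for n in("scene","top"):
    p=robot.snapshot(n);a=p["color"][:,:,::-1]
    x0,y0,x1,y1=(200,150,320,250) if n=="scene" else (220,140,350,250)
    cv2.imwrite(f"pics/d_{n}.png",cv2.resize(a[y0:y1,x0:x1],None,fx=6,fy=6,interpolation=cv2.INTER_CUBIC)[:600])
go(.5658,-.1667,.092,26.0)
E
```

```text
0.019
t 4.93 pos [ 0.5628 -0.1654  0.141 ] jaw 26.0 j [-0.37  0.55  1.65 -0.    0.95 -0.82] delta [0.049  0.0022 0.0026] twist 0.01 F [-0.3  0.3 -5.2] op 0.0252
t 5.03 pos [ 0.563  -0.1659  0.1418] jaw 26.0 j [-0.37  0.55  1.65 -0.    0.95 -0.82] delta [0.0498 0.0022 0.002 ] twist -0.05 F [ 0.1 -0.  -4.4] op 0.0254
```

View pics/d_scene.png

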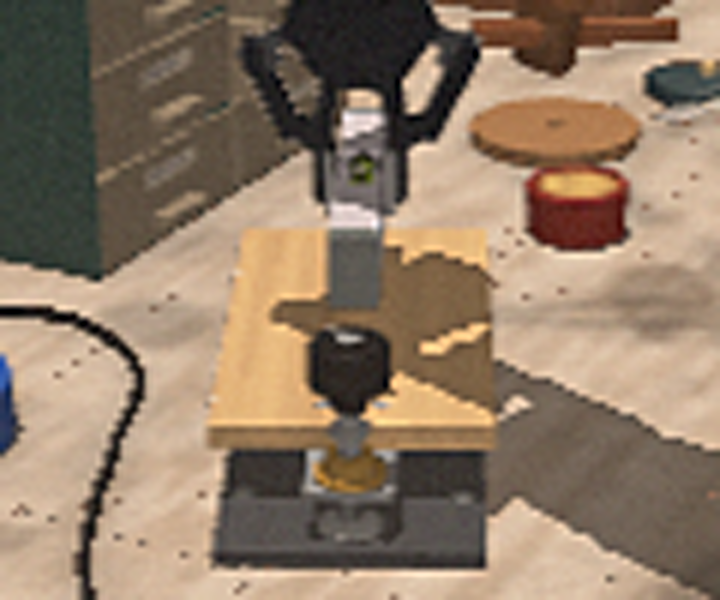

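Call:
play_rows(delta_pos=[[0.02,0.002,0.002],[0.04,0.002,0.002],[0.044,0.002,0.002],[0.046,0.002,0.002],[0.046,0.002,0.002]], twist=[0,0,0,0,0])

```text
t: 5.45
eef_pos: [0.5665, -0.1667, 0.0969]
tcp_rot: [0.869, 1.39, -0.869]
force: [-0.1, 0.1, -4.8]
opening: 0.0258
```

Call:
play_rows(delta_pos=[[0.001,0,0],[0.002,0,0],[0.002,0,0]], twist=[0,0,0])

```text
t: 5.7
eef_pos: [0.5669, -0.1665, 0.0953]
tcp_rot: [0.869, 1.389, -0.869]
force: [-0.6, -0.4, -5.6]
opening: 0.0253
```

Call:
play_rows(delta_pos=[[0.001,0,0],[0.002,0,0],[0.002,0,0],[0.002,0,0]], twist=[0,0,0,0])

```text
t: 6.03
eef_pos: [0.5666, -0.1664, 0.0926]
tcp_rot: [0.869, 1.39, -0.869]
force: [-0.3, -0.9, -5.2]
opening: 0.0253
```

Call:
play_rows(delta_pos=[[0.001,0,0],[0.0015,0,0],[0.0015,0,0],[0.0015,0,0]], twist=[0,0,0,0])

```text
t: 6.37
eef_pos: [0.5668, -0.1663, 0.0915]
tcp_rot: [0.869, 1.39, -0.869]
force: [-1.8, 2.0, 0.0]
opening: 0.0255
```

Call:
play_rows(delta_pos=[[0.0006,0,0],[0.0006,0,0]], twist=[0,0])

```text
t: 6.53
eef_pos: [0.5667, -0.1663, 0.0908]
tcp_rot: [0.869, 1.39, -0.869]
force: [-2.8, 3.2, 1.7]
opening: 0.0254
```

Call:
play_rows(delta_pos=[[0,0,0],[0,0,0],[0,0,0],[0,0,0]], twist=[0,0,0,0], grip=90)

```text
t: 6.87
eef_pos: [0.5668, -0.1665, 0.0906]
tcp_rot: [0.869, 1.39, -0.869]
force: [-0.9, -0.6, 0.6]
opening: 0.0555
```

Call:
play_rows(delta_pos=[[-0.01,0,0],[-0.03,0,0],[-0.06,0,0],[-0.1,0,0],[-0.13,0,0],[-0.13,0,0]], twist=[0,0,0,0,0,0])

```text
t: 7.37
eef_pos: [0.569, -0.1672, 0.2279]
tcp_rot: [0.869, 1.38, -0.866]
force: [1.0, -1.1, 0.3]
opening: 0.055
```

```bash
python3 - <<'E'
from h import *
from rig import robot
go(.497,-.0244,.20,146.0)
for n in("scene","top"):
    p=robot.snapshot(n);a=p["color"][:,:,::-1]
    x0,y0,x1,y1=(200,150,320,250) if n=="scene" else (210,140,340,240)
    cv2.imwrite(f"pics/e_{n}.png",cv2.resize(a[y0:y1,x0:x1],None,fx=6,fy=6,interpolation=cv2.INTER_CUBIC)[:600])
E
```

```text
t 7.37 pos [ 0.569  -0.1672  0.2279] jaw 26.0 j [-0.36  0.45  1.57  0.    1.12 -0.82] delta [ 0.0266 -0.0023 -0.1601] twist -120.0 F [ 1.  -1.1  0.3] op 0.055
```

View pics/e_scene.png

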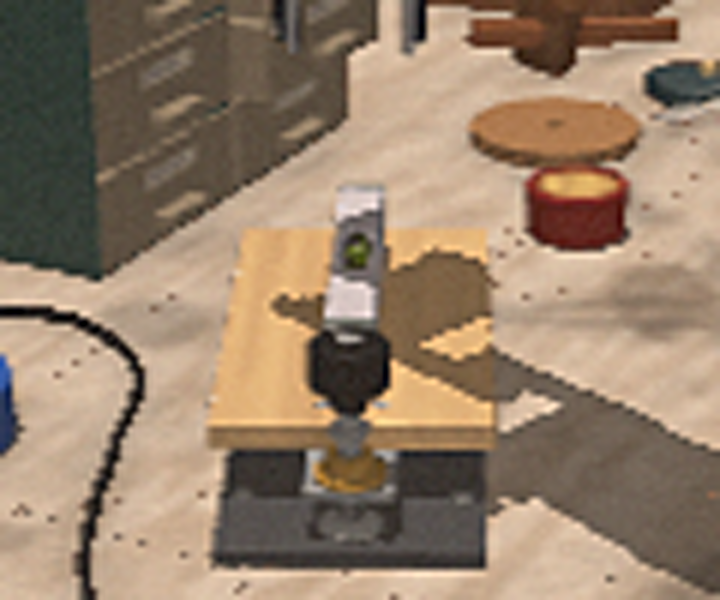

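View pics/e_top.png

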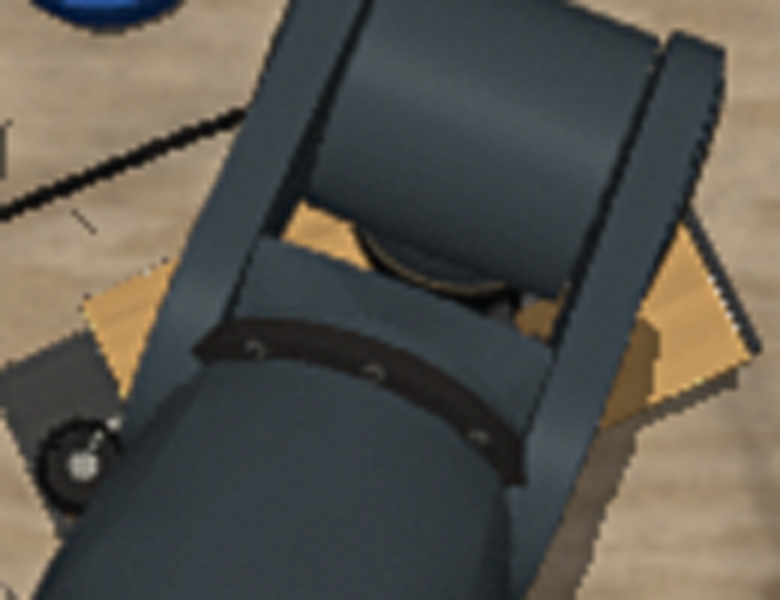

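Call:
play_rows(delta_pos=[[0,0,-0.02],[0,0,-0.045],[0,0,-0.07],[0,0,-0.095],[0,0,-0.12],[0,0,-0.145],[0,-0.002,-0.16],[0,-0.002,-0.16]], twist=[-7,-14,-21,-28,-35,-42,-49,-56])

```text
t: 8.13
eef_pos: [0.4926, -0.0213, 0.2193]
tcp_rot: [0.104, 1.572, -0.103]
force: [-0.1, -0.7, 0.2]
opening: 0.0552
```

Call:
play_rows(delta_pos=[[0,0,0],[0,0,0],[0,0,0],[0,0,0],[0,0,0],[0,0,0],[0,0,0],[0,0,0]], twist=[-7,-14,-21,-28,-35,-42,-49,-56])

```text
t: 8.8
eef_pos: [0.494, -0.0234, 0.2193]
tcp_rot: [-0.658, 1.471, 0.66]
force: [0.2, 0.7, 0.3]
opening: 0.0555
```

```bash
python3 - <<'E'
from h import *
from rig import robot
go(.498,-.0255,.108,146.0)
for n in("scene","top"):
    p=robot.snapshot(n);a=p["color"][:,:,::-1]
    x0,y0,x1,y1=(200,150,320,250) if n=="scene" else (205,145,335,245)
    cv2.imwrite(f"pics/f_{n}.png",cv2.resize(a[y0:y1,x0:x1],None,fx=6,fy=6,interpolation=cv2.INTER_CUBIC)[:600])
E
```

```text
t 8.8 pos [ 0.494  -0.0234  0.2193] jaw 138.3 j [-0.14  0.29  1.82 -0.    1.03 -2.56] delta [ 0.1113 -0.0046  0.0012] twist -7.66 F [0.2 0.7 0.3] op 0.0555
```

View pics/f_scene.png

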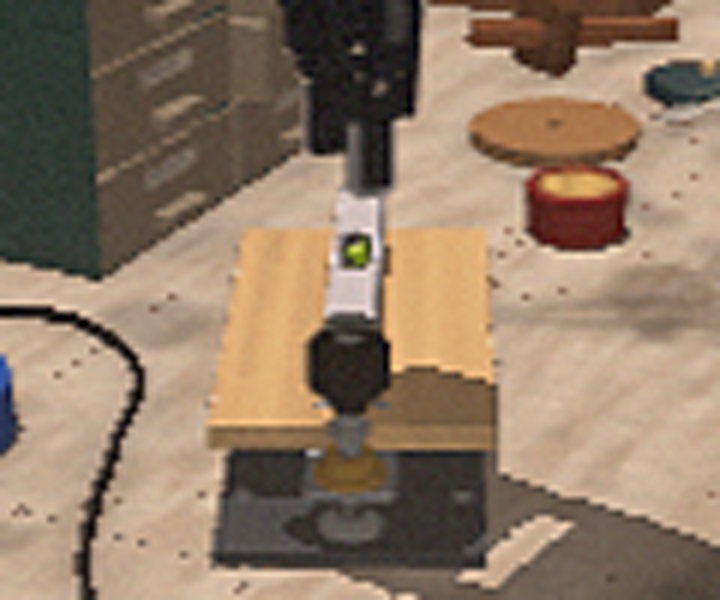

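View pics/f_top.png

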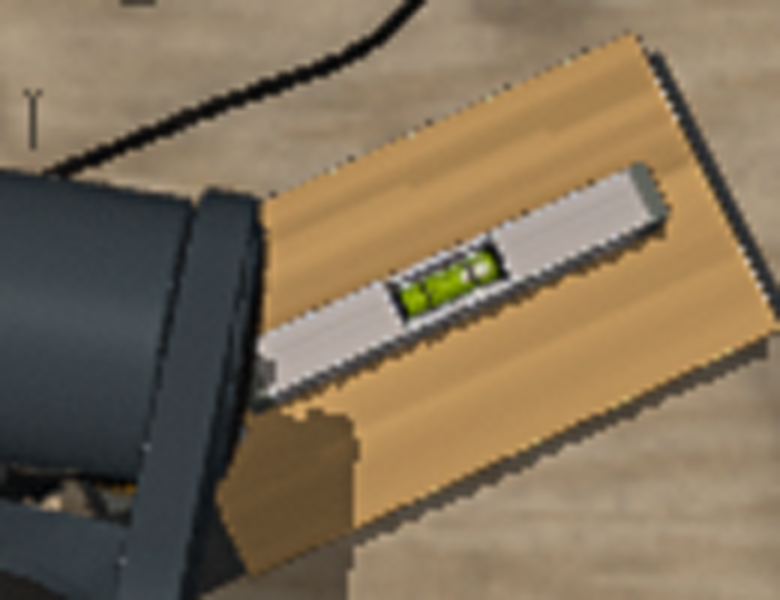

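```bash
cat >> h.py <<'E'
def rect(p,c=(.5668,-.1665),hd=116.,z=.1,half=.035,hw=.016,k=10):
    # image whose columns run along level x (toward knob = right), k px/mm
    a=np.radians(hd);ex=np.array([np.cos(a),np.sin(a),0]);ey=np.array([-np.sin(a),np.cos(a),0]);C=np.array([c[0],c[1],z])
    W=int(2*half*1000*k);H=int(2*hw*1000*k)
    src=np.float32([proj(p,C+sx*half*ex+sy*hw*ey) for sx,sy in((-1,1),(1,1),(1,-1),(-1,-1))])
    dst=np.float32([(0,0),(W,0),(W,H),(0,H)])
    return cv2.warpPerspective(p["color"][:,:,::-1],cv2.getPerspectiveTransform(src,dst),(W,H),flags=cv2.INTER_CUBIC)
E
python3 - <<'E'
from h import *
from rig import robot
p=robot.snapshot("top")
v=at(p,205+448/6,145+283/6,.1);print("level centre",v)
print("hinge end",at(p,205+650/6,145+195/6,.1))
cv2.imwrite("pics/g_r.png",rect(p))
cv2.imwrite("pics/g_l.png",rect(p,half=.14,hw=.08,k=2.8))
E
```

```text
level centre [ 0.56609933 -0.16599262  0.1       ]
hinge end [ 0.60620715 -0.25271875  0.1       ]
```

View pics/g_r.png

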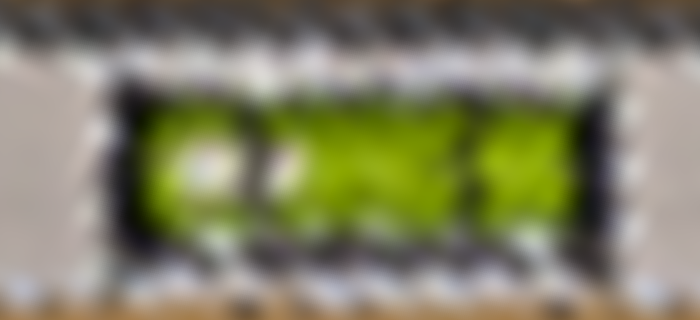

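View pics/g_l.png

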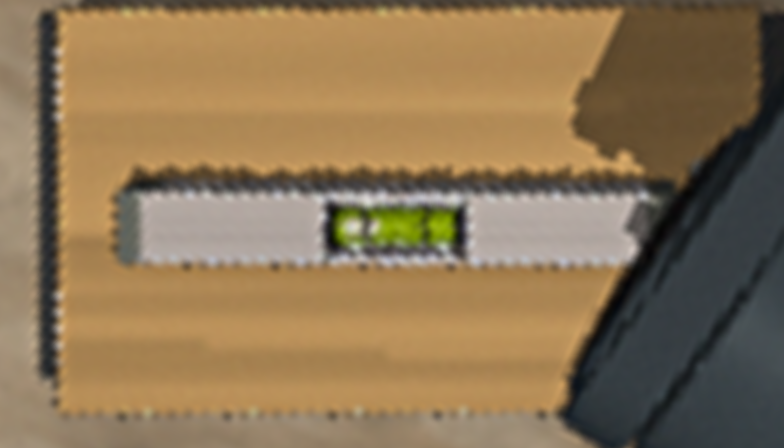

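Call:
play_rows(delta_pos=[[0.03,-0.003,0.001],[0.06,-0.003,0.001],[0.08,-0.003,0.001],[0.085,-0.003,0.001]], twist=[0,0,0,0])

```text
t: 9.28
eef_pos: [0.4957, -0.0245, 0.1322]
tcp_rot: [-0.649, 1.476, 0.654]
force: [0.3, 0.1, 0.5]
opening: 0.055
```

```bash
python3 - <<'E'
from h import *
from rig import robot
go(.497,-.025,.106,138.0)
p=robot.snapshot("scene");a=p["color"][:,:,::-1]
x0,y0,x1,y1=(200,150,320,250)
cv2.imwrite(f"pics/g_s.png",cv2.resize(a[y0:y1,x0:x1],None,fx=6,fy=6,interpolation=cv2.INTER_CUBIC)[:600])
E
```

```text
t 9.28 pos [ 0.4957 -0.0245  0.1322] jaw 137.7 j [-0.14  0.42  1.89  0.    0.84 -2.55] delta [ 0.0262 -0.0015  0.0006] twist -0.26 F [0.3 0.1 0.5] op 0.055
```

View pics/g_s.png

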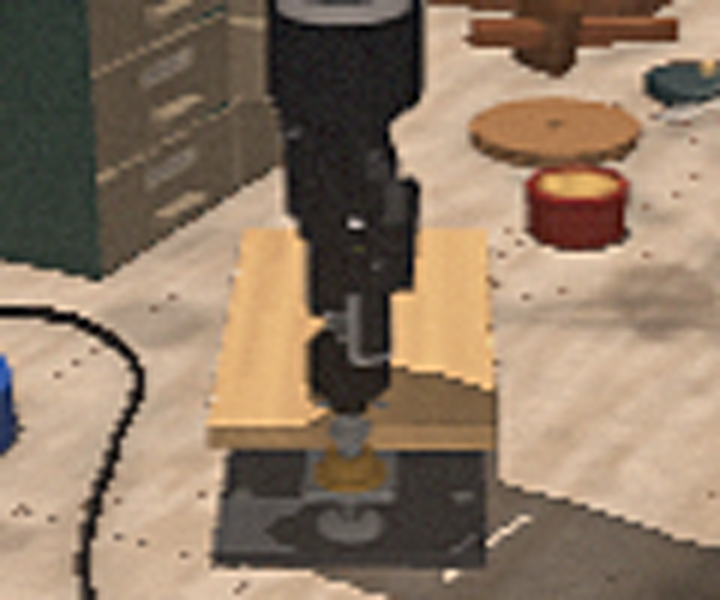

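Call:
play_rows(delta_pos=[[0.012,-0.001,0],[0.023,-0.001,0],[0.023,-0.001,0],[0.023,-0.001,0]], twist=[0,0,0,0])

```text
t: 9.67
eef_pos: [0.4984, -0.0253, 0.1128]
tcp_rot: [-0.653, 1.47, 0.654]
force: [0.1, -0.9, 0.5]
opening: 0.0556
```

Call:
play_rows(delta_pos=[[0,0,0],[0,0,0],[0,0,0],[0,0,0]], twist=[0,0,0,0], grip=255, force=30)

```text
t: 10.0
eef_pos: [0.4968, -0.0241, 0.1133]
tcp_rot: [-0.651, 1.472, 0.657]
force: [-10.5, 11.3, 9.8]
opening: 0.0408
```

Call:
play_rows(delta_pos=[[-0.001,0.001,0],[-0.002,0.0015,0],[-0.002,0.0015,0]], twist=[0,0,0])

```text
t: 10.25
eef_pos: [0.4965, -0.0239, 0.1137]
tcp_rot: [-0.653, 1.471, 0.655]
force: [3.3, 3.8, -20.2]
opening: 0.0404
```

Call:
play_rows(delta_pos=[[0.0007,0,0],[0.0013,0,0],[0.0013,0,0]], twist=[0,0,0])

```text
t: 10.5
eef_pos: [0.4966, -0.0239, 0.1135]
tcp_rot: [-0.653, 1.471, 0.655]
force: [-3.2, 5.4, -4.4]
opening: 0.0406
```

Call:
play_rows(delta_pos=[[0,0,0],[0,0,0],[0,0,0],[0,0,0],[0,0,0],[0,0,0],[0,0,0]], twist=[5,11,17,23,29,35,40])

```text
t: 11.08
eef_pos: [0.497, -0.0245, 0.1135]
tcp_rot: [-0.106, 1.569, 0.105]
force: [-1.1, -1.2, -7.3]
opening: 0.0405
```

```bash
python3 - <<'E'
from h import *
from rig import robot
go(.497,-.025,.106,138.0);print(robot.sense()["ft_torque"])
p=robot.snapshot("top")
cv2.imwrite("pics/h_r.png",rect(p))
E
```

```text
t 11.08 pos [ 0.497  -0.0245  0.1135] jaw 97.7 j [-0.14  0.45  1.9  -0.    0.79 -1.85] delta [ 0.0075 -0.0005 -0.    ] twist -40.31 F [-1.1 -1.2 -7.3] op 0.0405
[-0.18547712  0.19727004  0.10345389]
```

View pics/h_r.png

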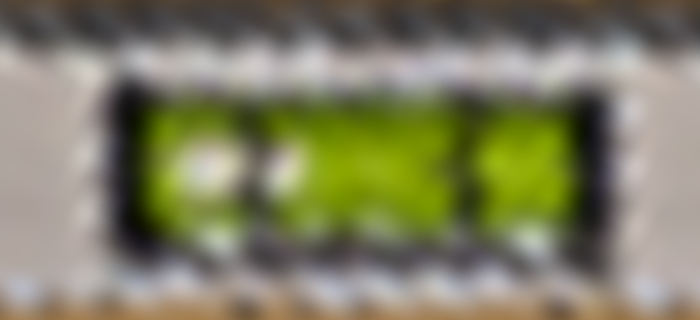

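Call:
play_rows(delta_pos=[[0,0,0],[0,0,0],[0,0,0],[0,0,0],[0,0,0],[0,0,0],[0,0,0],[0,0,0]], twist=[6,12,18,24,30,36,42,48])

```text
t: 11.8
eef_pos: [0.4967, -0.0253, 0.1135]
tcp_rot: [0.547, 1.501, -0.55]
force: [-4.1, -7.6, -3.6]
opening: 0.0408
```

Call:
play_rows(delta_pos=[[0,0,0],[0,0,0],[0,0,0],[0,0,0],[0,0,0],[0,0,0],[0,0,0],[0,0,0]], twist=[0,0,0,0,0,0,0,0])

```text
t: 12.47
eef_pos: [0.4968, -0.0253, 0.1135]
tcp_rot: [0.543, 1.502, -0.546]
force: [-4.0, -7.5, -4.2]
opening: 0.0407
```

Call:
play_rows(delta_pos=[[0,0,0],[0,0,0],[0,0,0],[0,0,0],[0,0,0],[0,0,0],[0,0,0],[0,0,0]], twist=[0,0,0,0,0,0,0,0])

```text
t: 13.13
eef_pos: [0.4967, -0.0253, 0.1135]
tcp_rot: [0.543, 1.502, -0.546]
force: [-3.4, -7.5, -4.5]
opening: 0.0407
```

```bash
python3 - <<'E'
from h import *
from rig import robot
go(.497,-.025,.106,138.0);print(robot.sense()["ft_torque"])
p=robot.snapshot("top")
cv2.imwrite("pics/i_r.png",rect(p))
E
```

```text
t 13.13 pos [ 0.4967 -0.0253  0.1135] jaw 50.1 j [-0.14  0.45  1.9  -0.    0.79 -1.02] delta [0.0075 0.0004 0.    ] twist -87.88 F [-3.4 -7.5 -4.5] op 0.0407
[-1.29964993  0.74606663 -0.0666689 ]
```

View pics/i_r.png

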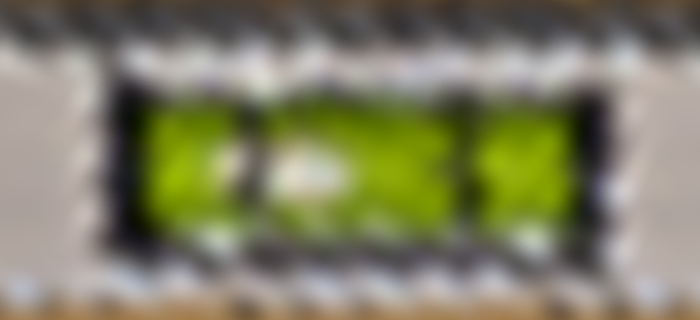

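Call:
play_rows(delta_pos=[[0,0,0],[0,0,0],[0,0,0],[0,0,0],[0,0,0],[0,0,0],[0,0,0],[0,0,0]], twist=[6,12,18,24,30,36,42,48])

```text
t: 13.85
eef_pos: [0.496, -0.0256, 0.1135]
tcp_rot: [1.182, 1.225, -1.188]
force: [-9.5, -12.7, -0.0]
opening: 0.0405
```

Call:
play_rows(delta_pos=[[0,0,0],[0,0,0],[0,0,0],[0,0,0],[0,0,0],[0,0,0],[0,0,0],[0,0,0]], twist=[6,12,18,24,30,36,42,48])

```text
t: 14.52
eef_pos: [0.4952, -0.0253, 0.1134]
tcp_rot: [1.768, 0.715, -1.778]
force: [-14.3, -8.6, 5.0]
opening: 0.0408
```

Call:
play_rows(delta_pos=[[0,0,0],[0,0,0],[0,0,0],[0,0,0],[0,0,0],[0,0,0],[0,0,0],[0,0,0]], twist=[6,12,18,20,20,20,20,20])

```text
t: 15.18
eef_pos: [0.4949, -0.025, 0.1134]
tcp_rot: [1.983, 0.426, -1.995]
force: [-15.6, -7.3, 5.2]
opening: 0.0404
```

Call:
play_rows(delta_pos=[[0,0,0],[0,0,0],[0,0,0],[0,0,0],[0,0,0],[0,0,0],[0,0,0],[0,0,0]], twist=[0,0,0,0,0,0,0,0])

```text
t: 15.85
eef_pos: [0.4949, -0.025, 0.1134]
tcp_rot: [1.983, 0.426, -1.995]
force: [-14.6, -6.5, 6.0]
opening: 0.0406
```

Call:
play_rows(delta_pos=[[0,0,0],[0,0,0],[0,0,0],[0,0,0],[0,0,0],[0,0,0],[0,0,0],[0,0,0]], twist=[0,0,0,0,0,0,0,0])

```text
t: 16.52
eef_pos: [0.4949, -0.025, 0.1134]
tcp_rot: [1.983, 0.426, -1.995]
force: [-14.8, -6.9, 4.8]
opening: 0.0409
```

```bash
python3 - <<'E'
from h import *
from rig import robot
go(.497,-.025,.106,138.0);print(robot.sense()["ft_torque"])
p=robot.snapshot("top")
cv2.imwrite("pics/j_r.png",rect(p))
E
```

```text
t 16.52 pos [ 0.4949 -0.025   0.1134] jaw -65.9 j [-0.14  0.45  1.9  -0.    0.79  1.01] delta [ 0.0074  0.0008 -0.0019] twist -203.87 F [-14.8  -6.9   4.8] op 0.0409
[-1.04611646  2.34325482 -0.08629725]
```

View pics/j_r.png

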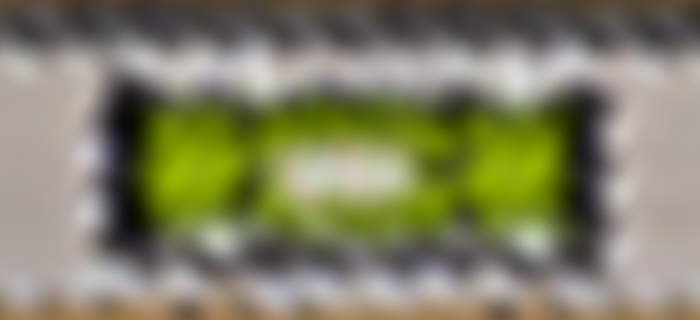

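Call:
play_rows(delta_pos=[[0,0,0.001],[0,0,0.0015],[0,0,0.0015],[0,0,0.0015]], twist=[6,12,15,15])

```text
t: 16.9
eef_pos: [0.4947, -0.0249, 0.1135]
tcp_rot: [2.138, 0.167, -2.144]
force: [-7.1, 0.8, -0.4]
opening: 0.0407
```

Call:
play_rows(delta_pos=[[0,0,0],[0,0,0],[0,0,0],[0,0,0]], twist=[0,0,0,0], grip=90)

```text
t: 17.23
eef_pos: [0.4964, -0.0251, 0.1138]
tcp_rot: [2.141, 0.169, -2.138]
force: [-0.4, -0.1, -0.1]
opening: 0.0553
```

Call:
play_rows(delta_pos=[[-0.02,0,0],[-0.05,0,0],[-0.08,0,0],[-0.1,0,0],[-0.1,0,0],[-0.1,0,0],[-0.1,0,0],[-0.1,0,0]], twist=[0,0,0,0,0,0,0,0])

```text
t: 17.9
eef_pos: [0.4954, -0.0249, 0.2122]
tcp_rot: [2.138, 0.169, -2.142]
force: [0.5, -0.8, 0.1]
opening: 0.0557
```

Call:
play_rows(delta_pos=[[0,0,0],[0,0,0],[0,0,0],[0,0,0],[0,0,0],[0,0,0],[0,0,0],[0,0,0]], twist=[0,0,0,0,0,0,0,0])

```text
t: 18.57
eef_pos: [0.4959, -0.025, 0.2133]
tcp_rot: [2.14, 0.168, -2.14]
force: [-0.5, -1.4, -0.1]
opening: 0.0554
```

```bash
python3 - <<'E'
from h import *
from rig import robot
go(.497,-.025,.106,138.0);print(robot.sense()["ft_torque"])
p=robot.snapshot("top")
r=rect(p);cv2.imwrite("pics/k_r.png",r)
g=r[140:200].astype(float).mean(0)
print("blue",g[100:620:10,0].round().tolist());print("green",g[100:620:10,1].round().tolist())
E
```

```text
t 18.57 pos [ 0.4959 -0.025   0.2133] jaw -81.0 j [-0.14  0.3   1.83 -0.    1.02  1.27] delta [ 0.1073  0.0002 -0.0011] twist -219.01 F [-0.5 -1.4 -0.1] op 0.0554
[-0.0182082   0.00531267  0.03455391]
blue [128.0, 78.0, 39.0, 16.0, 4.0, 0.0, 1.0, 3.0, 4.0, 5.0, 4.0, 2.0, 1.0, 2.0, 6.0, 10.0, 15.0, 24.0, 45.0, 79.0, 113.0, 133.0, 143.0, 145.0, 145.0, 150.0, 149.0, 143.0, 142.0, 141.0, 130.0, 106.0, 69.0, 34.0, 17.0, 13.0, 12.0, 8.0, 3.0, 2.0, 4.0, 6.0, 5.0, 2.0, 1.0, 2.0, 3.0, 10.0, 26.0, 55.0, 98.0, 143.0]
green [119.0, 68.0, 35.0, 33.0, 59.0, 99.0, 137.0, 160.0, 168.0, 166.0, 163.0, 161.0, 153.0, 134.0, 111.0, 103.0, 118.0, 142.0, 158.0, 167.0, 175.0, 181.0, 183.0, 183.0, 183.0, 185.0, 185.0, 184.0, 184.0, 182.0, 177.0, 165.0, 148.0, 132.0, 120.0, 108.0, 106.0, 123.0, 147.0, 161.0, 165.0, 164.0, 164.0, 163.0, 152.0, 124.0, 83.0, 46.0, 32.0, 48.0, 91.0, 142.0]
```

View pics/k_r.png

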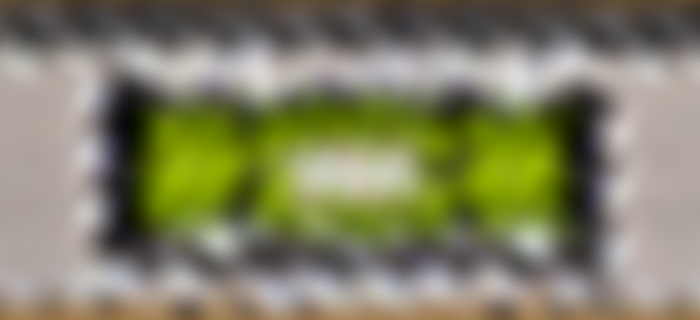

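```bash
python3 - <<'E'
from h import *
from rig import robot
p=robot.snapshot("scene");a=p["color"][:,:,::-1]
cv2.imwrite(f"pics/k_s.png",cv2.resize(a[170:220,230:290],None,fx=12,fy=12,interpolation=cv2.INTER_CUBIC)[:600])
go(.592,-.220,.15,-64)
E
```

```text
t 18.67 pos [ 0.4959 -0.025   0.2133] jaw -81.0 j [-0.14  0.3   1.83 -0.    1.02  1.27] delta [ 0.0633  0.2076 -0.0645] twist -17.01 F [0.  1.3 0.5] op 0.0549
```

View pics/k_s.png

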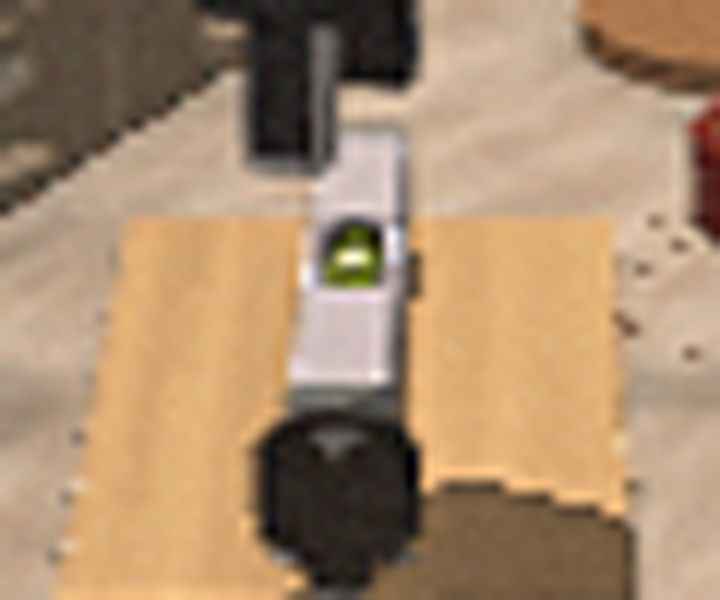

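The bubble shows centred in the scene view too (around zoomed pixel (353,258)). Next, close the fingers and move over the hinge half.

Call:
play_rows(delta_pos=[[0,0.03,-0.009],[0,0.065,-0.02],[0,0.1,-0.031],[0,0.135,-0.042],[0,0.17,-0.053],[0.01,0.2076,-0.0645],[0.04,0.2076,-0.0645],[0.06,0.2076,-0.0645]], twist=[-6,-12,-17,-17,-17,-17,-17,-17], grip=255)

```text
t: 19.33
eef_pos: [0.592, -0.2218, 0.1513]
tcp_rot: [1.971, 0.453, -1.971]
force: [0.2, 0.6, -1.3]
opening: 0.0001
```

Call:
play_rows(delta_pos=[[0,0,0],[0,0,0],[0,0,0]], twist=[0,0,0])

```text
t: 19.58
eef_pos: [0.5926, -0.2199, 0.1548]
tcp_rot: [1.97, 0.454, -1.968]
force: [-0.1, 0.6, 0.5]
opening: 0.0001
```

```bash
python3 - <<'E'
from h import *
from rig import robot
for n in("scene","top"):
    p=robot.snapshot(n);a=p["color"][:,:,::-1]
    x0,y0,x1,y1=(200,150,320,250) if n=="scene" else (210,140,340,240)
    cv2.imwrite(f"pics/l_{n}.png",cv2.resize(a[y0:y1,x0:x1],None,fx=6,fy=6,interpolation=cv2.INTER_CUBIC)[:600])
go(.592,-.220,.125,-64)
E
```

```text
t 19.68 pos [ 0.5928 -0.2199  0.1551] jaw -64.0 j [-0.43  0.6   1.51  0.    1.03  0.69] delta [ 0.0301 -0.0003  0.0008] twist 0.02 F [0.  1.  0.3] op 0.0003
```

View pics/l_scene.png

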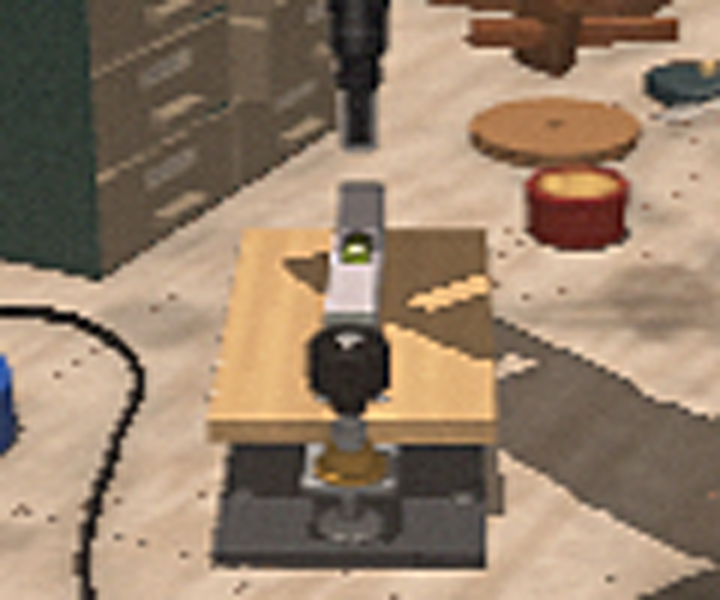

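View pics/l_top.png

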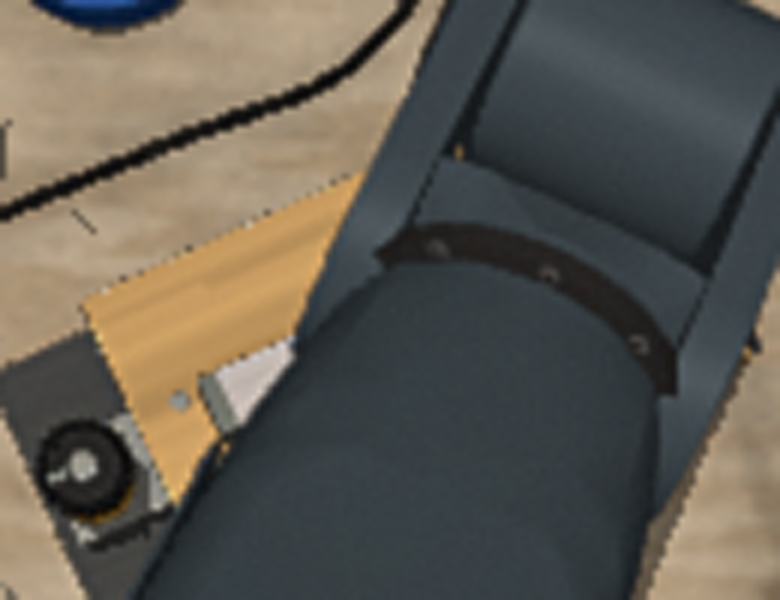

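Call:
play_rows(delta_pos=[[0.01,0,0],[0.02,0,0],[0.028,0,0],[0.03,0,0],[0.03,0,0],[0.03,0,0]], twist=[0,0,0,0,0,0])

```text
t: 20.18
eef_pos: [0.592, -0.22, 0.1231]
tcp_rot: [1.969, 0.455, -1.97]
force: [-0.0, 0.5, -0.8]
opening: 0.0
```

Call:
play_rows(delta_pos=[[0.001,0,0],[0.002,0,0],[0.003,0,0],[0.003,0,0]], twist=[0,0,0,0])

```text
t: 20.52
eef_pos: [0.592, -0.2199, 0.1202]
tcp_rot: [1.97, 0.455, -1.97]
force: [-0.0, 0.3, -0.3]
opening: -0.0002
```

Call:
play_rows(delta_pos=[[0.0005,0,0],[0.001,0,0],[0.001,0,0],[0.001,0,0]], twist=[0,0,0,0])

```text
t: 20.85
eef_pos: [0.592, -0.2199, 0.1193]
tcp_rot: [1.97, 0.455, -1.97]
force: [0.8, -0.5, 0.4]
opening: 0.0002
```

Call:
play_rows(delta_pos=[[0.0005,0,0],[0.0005,0,0],[0.0005,0,0]], twist=[0,0,0])

```text
t: 21.1
eef_pos: [0.5921, -0.22, 0.1191]
tcp_rot: [1.97, 0.454, -1.969]
force: [-1.8, 0.3, 4.7]
opening: 0.0
```

Call:
play_rows(delta_pos=[[0.0004,0,0],[0.0004,0,0],[0.0004,0,0],[0.0004,0,0]], twist=[0,0,0,0])

```text
t: 21.43
eef_pos: [0.5921, -0.22, 0.1191]
tcp_rot: [1.97, 0.454, -1.969]
force: [-3.4, 1.9, 7.8]
opening: -0.0003
```

Call:
play_rows(delta_pos=[[0,0,0],[0,0,0],[0,0,0],[0,0,0]], twist=[0,0,0,0])

```text
t: 21.77
eef_pos: [0.5921, -0.22, 0.1191]
tcp_rot: [1.97, 0.454, -1.969]
force: [-3.1, 1.9, 8.0]
opening: 0.0002
```

Call:
play_rows(delta_pos=[[0.0002,0,0.0002],[0.0002,0,0.0002],[0.0002,0,0.0002],[0.0002,0,0.0002]], twist=[0,0,0,0])

```text
t: 22.1
eef_pos: [0.5921, -0.22, 0.119]
tcp_rot: [1.97, 0.454, -1.969]
force: [-3.3, 2.8, 10.2]
opening: -0.0001
```

Call:
play_rows(delta_pos=[[0,0,0],[0,0,0],[0,0,0],[0,0,0],[0,0,0],[0,0,0],[0,0,0],[0,0,0]], twist=[0,0,0,0,0,0,0,0])

```text
t: 22.77
eef_pos: [0.5921, -0.22, 0.1191]
tcp_rot: [1.97, 0.454, -1.969]
force: [-1.8, 2.3, 10.1]
opening: -0.0001
```

Call:
play_rows(delta_pos=[[0,0,0],[0,0,0],[0,0,0],[0,0,0],[0,0,0],[0,0,0],[0,0,0],[0,0,0]], twist=[0,0,0,0,0,0,0,0])

```text
t: 23.43
eef_pos: [0.5921, -0.22, 0.1191]
tcp_rot: [1.97, 0.454, -1.969]
force: [-2.1, 2.5, 9.7]
opening: -0.0002
```

```bash
python3 - <<'E'
from h import *
from rig import robot
f=[]
for n in("top","scene","scene","scene"):
    p=robot.snapshot(n);f.append(robot.sense()["force"]);
    if n=="top":
        print("level bbox",[(d["confidence"],d["bbox"]) for d in robot.search_frame("level",p)][:2])
print(np.mean(f,0),robot.sense()["t"])
a=p["color"][:,:,::-1]
cv2.imwrite(f"pics/m_s.png",cv2.resize(a[170:220,230:290],None,fx=12,fy=12,interpolation=cv2.INTER_CUBIC)[:600])
E
```

```text
level bbox [(0.52, [0.4775, 0.513, 0.5023, 0.5523])]
[-2.70530819  1.88076158  9.6849183 ] 23.6833
```

View pics/m_s.png

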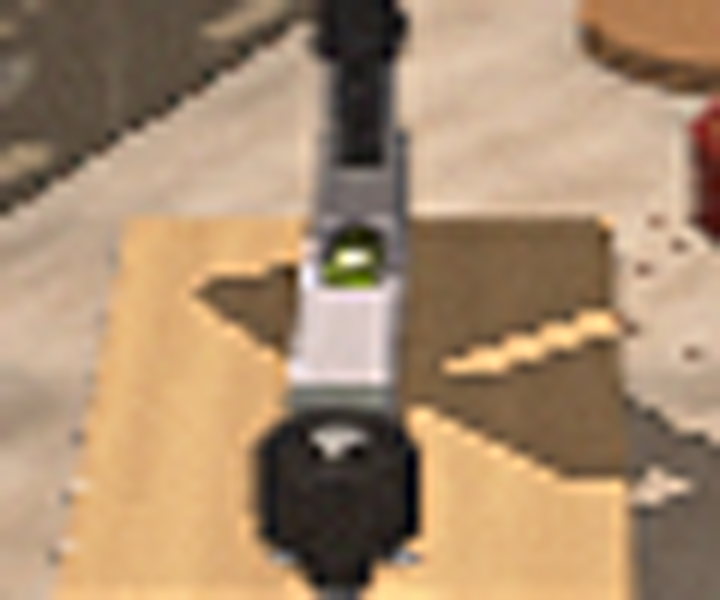

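```bash
python3 -c "
from rig import robot
print(robot.sense()['force']);print(robot.close_job())"
```

```text
[-3.12899557  0.89385799  9.96531344]
the job is handed in; nothing more can be done
None
```

I laid the level along the middle of the table top, let go of it and turned the knob clockwise by about 219° until the bubble settled. I then pressed on the level's hinge half with closed fingers and handed the job in while still pressing, at about 24 s of the 72 s allowed.

- **Bubble before pressing:** with the knob released, the top camera showed it centred, within about 0.1 mm of midway between the two lines.
- **Bubble while pressing:** the arm hid the vial from the top camera. I could only check it in the coarser scene view, where the bubble stood at the same pixel as before pressing.
- **Push:** about 10 N downwards, with readings of 9.7 to 10.2 N, plus about 3 N of sideways friction.
- **Bystanders:** I never went near the screw jar, the tin or the small board, but I did not measure their positions again at the end.

Gripping the knob briefly read about 20 N at the wrist; I eased the arm's position to relieve it. No other check failed or disagreed.

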